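Put the black-handled stamp away behind the bypass door

TASK

Put the black-handled stamp away in the sloping wooden cabinet: slide the grey left-hand door all the way behind its white neighbour, stand the stamp upright on the cork mat in the bay this uncovers, let go of it, and then slide the grey door fully shut again. Leave the white door shut and everything else on the bench where it is.

Things in the scene. Friction and masses are not known exactly. Their poses are not given: they have to be found in the camera images.
- cabinet: Wooden cabinet, 200 mm deep (x), 380 wide (y), fixed; origin: centre of underside; x to its back, y to its left as the robot sees it, z up; low front to the robot. Top slopes up 15 degrees to the back, 85 mm high at the front, 139 at the back; doors slide on it along y in a double aluminium track whose lips stand 17 mm above the slope: grey on the lower track (left), white on the upper (right).
- rear_door (a joint): Grey left-hand door, 188 mm up the slope x 192 mm wide x 5 mm, running behind (beneath) the white one. Value in m: 0 = fully shut (left end), grows to 0.13, its stop, as it slides right (cabinet -y). May start a little ajar. Stays where left; resists with 2 N plus 6 N per m/s. Shut, it clears the stamp standing on the mat by about 13 mm.
- rear_door_handle (a point): Middle of the top edge of the grey door's black pull, a fin at the door's left end: 12 mm thick along y (sliding direction), 50 mm long up the slope, 36 mm high square to the door, so leaning 15 degrees to the robot. Moves with the door. The white door's face lies 7.5 mm above the grey's, its left edge 22 mm from the fin at full opening: keep fingertips 10 mm or more above the grey door.
- bay_opening (a point): Point on the slope above the middle of the left bay; axes as the cabinet's. With the grey door fully open the bay is clear for 130 mm along y (52 to 182 mm left of the cabinet's middle) and 170 mm along x about this point. Walls 8 mm; inner floor 8 mm above the bench.
- front_door (a joint): White right-hand door of the same size, on the upper track; its like pull is at its right end. Value in m: 0 = shut, as it starts; it would slide to the left (+y) by up to 0.13. To be left shut.
- mat (a point): Centre of the top of the cork mat in the left bay, 80 mm (x) x 84 mm (y), 2 mm thick, top 10 mm above the bench; fixed; axes as the cabinet's. Hidden until the grey door is opened.
- black_stamp: Office stamp with a black knob and a wooden foot; stands upright on the bench. Origin: centre of its underside, z up along the knob. 80 mm tall; foot 28 mm (x) x 41 mm (y), 17 mm high; thin round neck 18 mm across from 17 to 46 mm; round knob 24 mm across from 46 to 80 mm: take it by the knob. About 50 g.
- brown_stamp_a: Like stamp with a brown knob, 80 mm tall, foot 28 x 44 mm; origin under its foot. Leave alone.
- brown_stamp_b: Another brown stamp, 80 mm tall, foot 28 x 44 mm; origin under its foot. Leave alone.
- tape_roll: Roll of brown parcel tape, 92 mm across, 48 mm high; origin centre of underside. Leave alone.
There are look-alikes about, which are no part of the job. What is shaped like the black_stamp but purple is not meant.

How it is judged:
By the outcome, as a careful person would: the job done as asked, in the order asked, and still so for the second after the job is handed in, with the robot touching nothing.
It also fails if it takes over 59 s, if anything falls off the work surface, if the arm or the gripper's body presses on something with over 40 N, if the wrist force passes 120 N, or if a joint passes its speed limit or range.

ROBOT

A 7-joint arm with a two-finger parallel gripper is mounted at the origin on a cart in front of the work surface, level with it; the furniture and walls round the work are solid. World frame = base frame: x ahead of the robot, y to its left, z up, the work surface at z = 0. Lengths are in mm, angles in rad, forces in N, time in s.
With the tool pointing down it reaches from about 425 to 875 mm from the base axis. Payload 4.7 kg.
Tool frame: the origin (TCP) lies at the very end of the fingers, on their centre line; the grasp point (between the pads) lies 19 mm behind it; z points along the fingers, y is the line along which they close (so a half turn about z gives the same grasp; the last joint's range is limited). The gripper opens to 87 mm and grips with 3 to 60 N. Pads are 19 mm wide; open, the fingers measure 117 mm over their backs; the gripper's body (75 mm by 190 mm) begins 51 mm behind the grasp point.
Start: joints at [-1.178, 0.321, -0.07, 1.45, 0.023, 1.371, -0.057], TCP at [240.404, 603.932, 199.887] pointing down, gripper open.
Joint ranges: [-2.86, 2.86], [-0.3, 2.09], [-1.38, 1.24], [0.06, 2.45], [-1.56, 4.7], [0.09, 2.05], [-2.69, 2.69]. Speed limits (rad/s): [2.57, 2.57, 3.14, 3.14, 3.14, 3.14, 3.14].

INTERFACE

Orientations are given as a unit quaternion [x, y, z, w].
In Python, from rig import reach, line_to, goto_joints, command_gripper, dwell, ik, read_state, grab_frame, IKError, finish_job gives the robot as it stands. The module is installed in compiled form; this text tells all that it offers. Calls block until the motion is done:
- reach(position, orientation): joint-space move of the TCP to a pose.
- line_to(position, ori=None, velocity=150, threshold=None): straight line of the TCP; ori=None keeps the orientation; velocity is the mean speed in mm/s. With threshold (N) it stops when the force on the tool has changed by that much, and returns True; else False.
- goto_joints(angles): joint-space move.
- command_gripper(opening, newtons=None): finger opening in mm; newtons is the grip in N (None keeps the last); returns when the fingers have stopped.
- dwell(seconds).
- ik(position, orientation): joint angles nearest the present ones, or None.
- read_state(): the state.
- grab_frame(name): name is "scene" or "top" or "wrist"; returns a dict with "image" (420x560x3 uint8, red, green, blue), "z_map" (420x560 float32, mm along the optical axis (not along the pixel's ray), 0 where there is no reading), "camera_matrix" (3x3 intrinsics, pixels), "R" (3x3) and "t" (3): a world point X has camera coordinates R X + t; the wrist camera has in their place "tool_from_camera" (4x4, takes a point from camera to tool coordinates, whose origin is the TCP and whose axes are the flange's). Camera axes: x right, y down, z forward; pixel columns grow to the right and rows downward; lengths in mm; the calibration is good to about 2 mm. The wrist camera is an equidistant fisheye: a pixel r from the principal point sees the ray r / f radians off the axis. A picture is of the moment at which its call begins: read the wrist's pose just before it.
A pose or a line that the arm cannot do raises IKError and nothing moves.
- finish_job(): hands the job in; it is judged then, once.
The state is a dict: "t": time; "joint_positions": joint angles; "qd": joint speeds; "effort": joint torques, N m; "eef_pos": TCP position; "orientation": TCP orientation; "ft_force": force on the tool from outside, world axes, zero at the start; "ft_torque": the same for the moment, N m; "finger_gap": finger opening in mm; "grip_force": force on a finger pad.
Only numpy, scipy, OpenCV 4.12 (cv2) and the standard library are available. Lean on these libraries where they do the work, as an engineer would, in place of code of your own. Each camera call takes 0.05 s, during which the arm holds its last target. There are 200 camera calls.

## Working session

There is one attempt and no reset: what is moved stays moved. The work goes in short steps, each a Python script; the robot and the scene stay as the last script left them, time stands still between calls to the robot, and variables do not carry over. Pictures are saved under pics/ and viewed, at most 10 in all, crops included, and the job is handed in when it is done.

```bash
mkdir -p pics
python3 - <<'E'
from rig import *
import cv2,numpy as np,pickle
d={}
for n in("scene","top"):
    f=grab_frame(n);d[n]=f
    cv2.imwrite(f"pics/{n}0.png",f["image"][:,:,::-1]);print(n,f["camera_matrix"],f["R"],f["t"])
pickle.dump(d,open("f0.pkl","wb"))
s=read_state();print(s["t"],s["orientation"],s["finger_gap"])
E
```

```text
scene [[387.5217437    0.         276.57422417]
 [  0.         387.5217437  209.67054891]
 [  0.           0.           1.        ]] [[-0.99722167 -0.06943431  0.026978  ]
 [-0.05395193  0.42351281 -0.90428208]
 [ 0.05136267 -0.90322521 -0.42608227]] [ 509.1109508   142.64183162 1342.4693818 ]
top [[535.50465135   0.         281.8789119 ]
 [  0.         535.50465135 209.69904632]
 [  0.           0.           1.        ]] [[ 0.00318868 -0.99986624  0.01604161]
 [-0.98629406 -0.00579093 -0.16489538]
 [ 0.16496622 -0.01529595 -0.9861806 ]] [ -57.07446304  508.80359004 1542.69745442]
0.1 [ 1.88263994e-01  9.82118069e-01 -8.68714071e-04 -1.07277667e-04] 86.96016181595103
```

View pics/scene0.png

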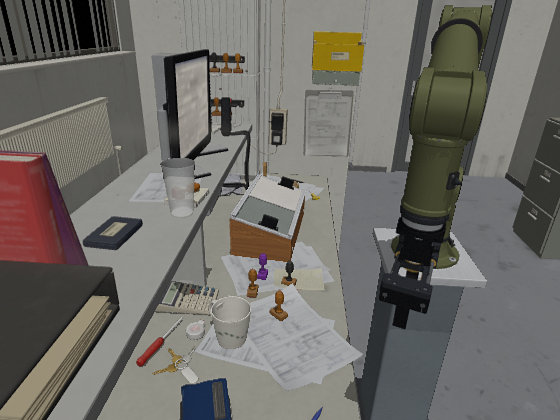

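View pics/top0.png

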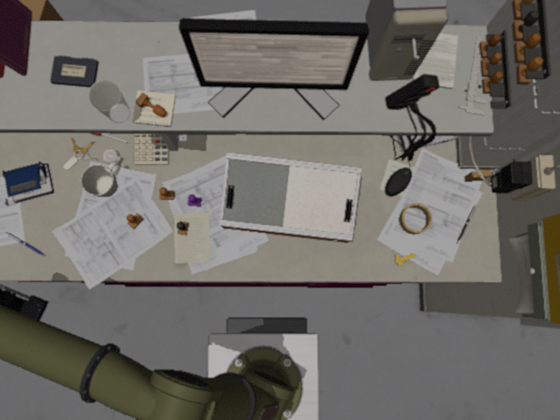

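The scene picture shows the cabinet at (268,218) and the four stamps in front of it at (252,280), (263,265), (289,272) and (279,303). In the top view the cabinet spans (222–361, 155–240), with the grey door's pull at (230,196) and the white's at (348,210). The stamp candidates in the top view are black (182,228), purple (194,200) and brown (167,193) and (134,220). The one at (182,228) has the black knob, so it fits the description. I'll confirm that in a crop.

```bash
cat > h.py <<'E'
import numpy as np,cv2
def cloud(f):
    z=f["z_map"].astype(float);K=f["camera_matrix"];v,u=np.indices(z.shape)
    P=np.stack([(u-K[0,2])*z/K[0,0],(v-K[1,2])*z/K[1,1],z],-1)
    W=(P-f["t"])@f["R"]; W[z==0]=np.nan; return W
def ray(f,u,v,h):
    K=f["camera_matrix"];d=f["R"].T@np.array([(u-K[0,2])/K[0,0],(v-K[1,2])/K[1,1],1]);c=-f["R"].T@f["t"]
    return c+d*(h-c[2])/d[2]
E
python3 - <<'E'
import pickle,cv2,numpy as np
from h import *
d=pickle.load(open("f0.pkl","rb"))
t=d["top"]["image"];c=cv2.resize(t[145:255,120:370],None,fx=3.2,fy=3.2,interpolation=cv2.INTER_CUBIC)
s=d["scene"]["image"];e=cv2.resize(s[170:330,220:330],None,fx=2.2,fy=2.2,interpolation=cv2.INTER_CUBIC)
im=np.zeros((c.shape[0]+e.shape[0]-110*0,800,3),np.uint8)[:705]
cv2.imwrite("pics/c1.png",c[:,:,::-1])
W=cloud(d["top"])
for n,u,v in [("black",182,228),("purple",194,200),("brA",167,193),("brB",134,220),("greyfin",230,196),("whitefin",348,210),("grey",260,195),("white",315,200),("bench",210,245),("shelf",120,120),("FL",224,231),("tape",415,206)]: print(n,W[v,u].round(1))
# cabinet: top surface pixels
m=(W[...,2]>70)&(W[...,2]<175)&(np.indices(W.shape[:2])[1]>210)&(np.indices(W.shape[:2])[1]<372)&(np.indices(W.shape[:2])[0]>145)&(np.indices(W.shape[:2])[0]<250)
n,l,st,ce=cv2.connectedComponentsWithStats(m.astype(np.uint8));k=1+np.argmax(st[1:,4]);P=W[l==k]
r=cv2.minAreaRect(P[:,:2].astype(np.float32));print(r,cv2.boxPoints(r))
A=np.c_[P[:,:2],np.ones(len(P))];co=np.linalg.lstsq(A,P[:,2],rcond=None)[0];print(co,np.degrees(np.arctan(np.hypot(*co[:2]))),np.degrees(np.arctan2(co[1],co[0])))
S=cloud(d["scene"]);print("scene bl",S[265,290],S[222,269], "fin")
E
```

```text
black [449.7 234.1  66.8]
purple [531.7 201.6  69.5]
brA [554.6 283.4  56.2]
brB [473.6 375.6  58. ]
greyfin [528.9  90.6 148.6]
whitefin [ 489.2 -234.   162.8]
grey [538.5   8.5 116.9]
white [ 522.8 -146.4  129. ]
bench [406.4 158.7  10.9]
shelf [695.2 361.  296.1]
FL [ 4.500e+02  1.189e+02 -1.000e-01]
tape [ 527.3 -458.3   15.6]
((533.865966796875, -73.02099609375), (381.3048095703125, 200.60989379882812), 83.7625961303711) [[ 413.4407  -251.64682]
 [ 612.8631  -273.44275]
 [ 654.29126  105.60483]
 [ 454.86884  127.40076]]
[  0.25876654  -0.05495494 -18.70719234] 14.817471742394616 -11.989919633966295
scene bl [456.50904322 253.36461229  74.65437626] [530.90176432 102.17316561 130.93443211] fin
```

View pics/c1.png

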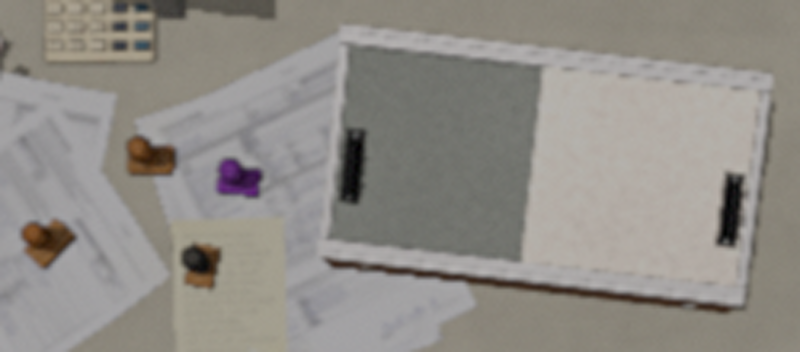

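The crop confirms the black-knobbed stamp at crop (196,260), with purple at (238,178) and brown at (150,155) and (45,238). Next I'll refine the fin and knob by colour mask and hover over the grey pull.

```bash
cat >> h.py <<'E'
from scipy.spatial.transform import Rotation as R
yaw=np.radians(-6.24);C=np.array([533.9,-73.0,0]);Rc=R.from_euler('z',yaw).as_matrix()
def w2c(p): return Rc.T@(np.asarray(p,float)-C)
def c2w(p): return Rc@np.asarray(p,float)+C
def tool(z,y):  # world quaternion from cabinet-frame approach z & closing y
    z=np.array(z,float);z/=np.linalg.norm(z);y=np.array(y,float);y-=z*(y@z);y/=np.linalg.norm(y)
    return R.from_matrix(Rc@np.c_[np.cross(y,z),y,z]).as_quat()
n=np.array([-np.sin(np.radians(15)),0,np.cos(np.radians(15))])
QD=tool(-n,[0,1,0])
def blob(f,box,thr=75):
    u0,v0,u1,v1=box;im=f["image"][v0:v1,u0:u1];m=(im.max(2)<thr).astype(np.uint8)
    k,l,st,ce=cv2.connectedComponentsWithStats(m);i=1+np.argmax(st[1:,4]);return ce[i]+[u0,v0],st[i]
E
python3 - <<'E'
import pickle
from h import *
from rig import *
d=pickle.load(open("f0.pkl","rb"))
def tri(a,b):
    A=[]
    for n_,p in((("top"),a),(("scene"),b)):
        f=d[n_];M=f["camera_matrix"]@np.c_[f["R"],f["t"]];A+=[p[0]*M[2]-M[0],p[1]*M[2]-M[1]]
    X=np.linalg.svd(np.array(A))[2][-1];return X[:3]/X[3]
for nm,bt,bs in(("fin",(222,180,240,212),(255,210,285,235)),("wfin",(338,193,356,228),(277,175,297,193)),("stamp",(172,218,194,238),(280,256,298,275))):
    a,sa=blob(d["top"],bt);b,sb=blob(d["scene"],bs);X=tri(a,b)
    print(nm,a.round(1),sa,b.round(1),sb,X.round(1),"cab",w2c(X).round(1))
    if nm!="stamp": print(" ray150",w2c(ray(d["top"],*a,150 if nm=="fin" else 157)).round(1))
    else: print(" ray64",ray(d["top"],*a,64).round(1), ray(d["scene"],*b,63).round(1))
W=cloud(d["top"]);print("pad",np.nanmedian(W[244:250,180:200].reshape(-1,3),0),np.nanmedian(W[225:240,200:206].reshape(-1,3),0),np.nanmedian(W[255:262,220:240].reshape(-1,3),0))
for p in[c2w([-15,163,150]),c2w([-11,35,150])]:
    for h in(0,60): print(ik(p+Rc@n*h,QD))
qv=tool([0,0,-1],[1,0,0]);qv2=tool([0,0,-1],[-1,0,0])
for q in(qv,qv2):print(ik([452,234,150],q),ik(c2w([-15,117,60]),q),ik(c2w([-15,117,250]),q))
E
```

```text
fin [229.8 196.8] [  4   5   8  24 145] [268.9 221.8] [  3   4  20  17 198] [531.2  92.8 126.8] cab [-20.8 164.6 126.8]
 ray150 [-25.4 162.1 150. ]
wfin [348.  210.1] [  6   7   8  22 106] [286.6 182.4] [  1   2  19  13 127] [ 492.6 -237.6  136.2] cab [ -23.2 -168.2  136.2]
 ray150 [ -26.3 -165.6  157. ]
stamp [181.9 226.1] [ 5  4 11  9 69] [289.3 267.2] [ 6  4  8 15 87] [457.4 236.5  55.7] cab [-109.7  299.4   55.7]
 ray64 [455.7 235.1  64. ] [458.3 247.3  63. ]
pad [402.49755663 221.0805756    2.09461753] [446.30177337 182.31755166   3.01744705] [368.65169967  99.53156612   2.34139967]
[-0.70200599 -0.08664681  0.39674157  2.02438061  0.16739285  0.96239817
  1.07969747]
[-0.72903275 -0.16899211  0.38487786  1.97222237  0.19827177  1.09626688
  1.04981395]
[-0.66421247 -0.16889225  0.61245559  2.07294395  0.16789253  0.95343495
  1.33612676]
[-0.47224984 -0.2281431   0.40544491  2.01449428  0.15188753  1.08251673
  1.34307163]
[-0.84392418  0.0483603   0.32484079  1.87414705 -0.01641992  1.22165418
 -0.62272804] [-0.59888293  0.20394931  0.51525554  1.92087042 -0.11560782  1.04556661
 -0.14330633] [-0.63529699  0.04468232  0.52188992  1.68012692 -0.02251573  1.42276217
 -0.21942557]
[-0.62122701  0.05301289  0.09447147  1.86670812 -0.00531849  1.22211214
  2.50761377] [ 0.85756265  0.43281364 -1.17190585  1.8736044   0.44144295  1.13051239
  2.55539368] None
```

Run:
```python
from h import *
from rig import *
import pickle
G=np.array([-20,163.5,131.5])
command_gripper(44,20)
reach(c2w(G+n*70),QD)
s=read_state();f=grab_frame("wrist");f["s"]=s;pickle.dump(f,open("w1.pkl","wb"))
cv2.imwrite("pics/w1.png",f["image"][:,:,::-1]);print(s["t"],s["eef_pos"],f["camera_matrix"],f["tool_from_camera"])
```

```text
3.1333 [513.87206835  94.81198039 199.239743  ] [[325.1922621    0.         277.76060063]
 [  0.         325.1922621  207.40219113]
 [  0.           0.           1.        ]] [[ 1.37240256e-03 -9.65233365e-01 -2.61386050e-01  7.21545104e+01]
 [ 9.99999035e-01  1.38150290e-03  1.48931194e-04 -3.01976246e-01]
 [ 2.17352230e-04 -2.61386002e-01  9.65234329e-01 -1.85550120e+02]
 [ 0.00000000e+00  0.00000000e+00  0.00000000e+00  1.00000000e+00]]
```

View pics/w1.png

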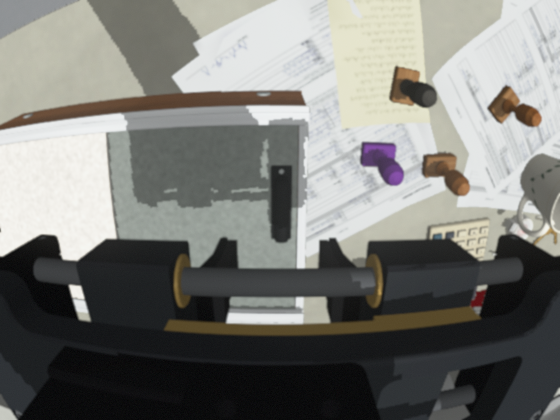

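The wrist view shows the grey pull at (281,165–240), roughly between the fingers. The black stamp is at (424,94), purple at (390,165), and browns at (450,180) and (525,110). I'll cast these rays and then grip the pull.

```bash
cat >> h.py <<'E'
def wray(f,u,v):
    K=f["camera_matrix"];T=f["tool_from_camera"];x,y=(u-K[0,2])/K[0,0],(v-K[1,2])/K[1,1];th=np.hypot(x,y)
    d=np.array([np.sin(th)*x/th,np.sin(th)*y/th,np.cos(th)]);s=f["s"];Q=R.from_quat(s["orientation"]).as_matrix()
    return Q@T[:3,3]+s["eef_pos"],Q@(T[:3,:3]@d)
def wplane(f,u,v,nn,h):  # point with nn.p=h (world)
    o,d=wray(f,u,v);return o+d*(h-nn@o)/(nn@d)
E
python3 - <<'E'
from h import *
import pickle
f=pickle.load(open("w1.pkl","rb"))
N=Rc@n;h=N@c2w([0,0,112])+42
for uv in((282,165),(281,200),(281,240)):print(uv,w2c(wplane(f,*uv,N,h)).round(1))
a,s=blob(f,(408,75,442,112),80);print(a,s,wplane(f,*a,np.array([0,0,1.]),63).round(1),wplane(f,429,95,np.array([0,0,1.]),76).round(1))
for uv in((303,97),(303,125),(110,130),(299,300)):print(uv,w2c(wplane(f,*uv,N,h-42+17)).round(1))
E
```

```text
(282, 165) [-63.4 167.4 138.5]
(281, 200) [-37.7 166.8 145.4]
(281, 240) [ -6.7 167.  153.7]
[418.97986577  92.7852349 ] [  0   5  27  27 447] [455.9 237.1  63. ] [455.5 242.   76. ]
(303, 97) [-107.2  184.2  100.9]
(303, 125) [-85.2 184.4 106.8]
(110, 130) [-86.7  17.2 106.4]
(299, 300) [ 67.5 184.6 147.7]
```

Run:
```python
from h import *
from rig import *
import pickle
G=np.array([-25,166.5,130.1])
line_to(c2w(G+n*50),QD,velocity=150)
print("touch",line_to(c2w(G),QD,velocity=80,threshold=10))
command_gripper(0,40);s=read_state();print(s["finger_gap"],s["grip_force"],s["ft_force"],w2c(s["eef_pos"]).round(1))
r=line_to(c2w(G-[0,140,0]),QD,velocity=70,threshold=18)
s=read_state();print(r,s["t"],s["finger_gap"],s["ft_force"],w2c(s["eef_pos"]).round(1))
```

```text
touch False
0.41597204377631497 0.0 [-0.75416198  0.29077388 -0.21216542] [-25.  166.5 130.1]
False 7.3833 0.409568906155313 [ 0.24764475  0.04922006 -0.90077836] [-25.   26.8 130.1]
```

The fingers closed on nothing, so the fin must be lower than I estimated or offset. I'll look again.

Run:
```python
from h import *
from rig import *
import pickle
s=read_state();f=grab_frame("wrist");f["s"]=s;pickle.dump(f,open("w2.pkl","wb"))
t=grab_frame("top");pickle.dump(t,open("t2.pkl","wb"))
a=f["image"];b=cv2.resize(t["image"][140:255,195:375],(560,358))
g=cv2.resize(grab_frame("scene")["image"][165:265,220:330],(240,218))
o=np.zeros((600,800,3),np.uint8);o[:420,:560]=a
c=cv2.resize(t["image"][140:255,195:375],(282,180));o[420:600,:282]=c;o[:218,560:800]=g
cv2.imwrite("pics/w2.png",o[:,:,::-1])
W=cloud(t);print(W[200:230:6,228:234].round(0)[:,2])
W=cloud(pickle.load(open("f0.pkl","rb"))["top"]);np.set_printoptions(linewidth=200,suppress=True)
print("z fin0\n",W[184:212:2,224:240:1,2].round(0))
```

```text
[[519.  91. 142.]
 [508.  93. 107.]
 [491.  93. 104.]
 [475.  93. 100.]
 [457.  93. 102.]]
z fin0
 [[121. 122. 124. 121. 124. 125. 121. 121. 121. 125. 120. 119. 123. 133. 117. 124.]
 [118. 124. 119. 122. 130. 125. 127. 124. 124. 122. 119. 117. 118. 122. 122. 124.]
 [116. 120. 123. 118. 145. 157. 141. 134. 118. 115. 116. 117. 120. 119. 124. 120.]
 [123. 121. 118. 144. 155. 151. 151. 149. 118. 120. 119. 121. 115. 117. 120. 115.]
 [116. 112. 110. 154. 152. 155. 149. 146. 121. 118. 118. 117. 119. 115. 113. 116.]
 [119. 115. 119. 150. 152. 147. 151. 139. 120. 118. 115. 112. 108. 115. 115. 117.]
 [105. 110. 116. 151. 145. 147. 149. 128. 117. 111. 111. 114. 117. 108. 118. 111.]
 [109. 112. 139. 138. 142. 149. 142. 123. 117. 115. 112. 113. 112. 111. 111. 110.]
 [110. 106. 138. 150. 144. 149. 141. 112. 114. 111. 108. 108. 108. 109. 104. 105.]
 [113. 113. 143. 141. 144. 145. 134. 118. 112. 108. 104. 106. 109. 112. 110. 113.]
 [104. 113. 143. 147. 141. 145. 124. 114. 113. 101. 110. 110. 110. 108. 107. 107.]
 [118. 108. 108. 109. 104. 109. 106. 110. 101. 106. 103. 106. 108. 103. 112. 104.]
 [102. 106. 101. 107. 107.  97. 103. 107. 105. 104. 103. 107. 103. 103. 103. 103.]
 [ 97.  96.  99. 102. 103. 104. 102. 104. 105.  94.  98. 102. 102. 103.  99.  99.]]
```

View pics/w2.png

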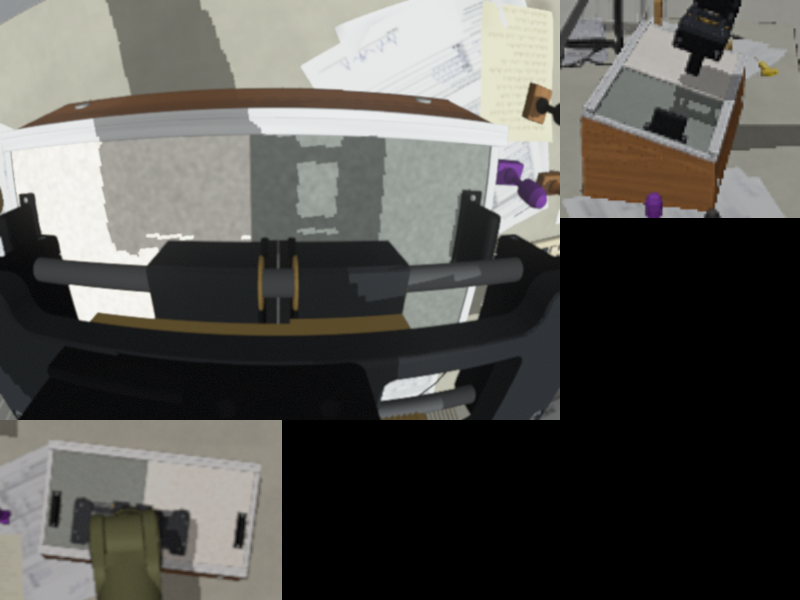

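```bash
cat >> h.py <<'E'
def wpt(f,u,v):
    o,d=wray(f,u,v);T=f["tool_from_camera"];Q=R.from_quat(f["s"]["orientation"]).as_matrix();ax=Q@T[:3,2]
    z=np.median(f["z_map"][v-1:v+2,u-1:u+2]);return o+d*z/(d@ax)
E
python3 - <<'E'
from h import *
import pickle
P=lambda p:(w2c(p)).round(1)
f=pickle.load(open("w1.pkl","rb"))
for uv in((282,175),(282,200),(282,230),(290,200),(270,200),(200,160),(60,170),(255,270),(225,245),(422,94)):print(1,uv,P(wpt(f,*uv)))
f=pickle.load(open("w2.pkl","rb"))
for uv in((471,200),(478,225),(25,200),(330,150),(320,185),(60,200),(265,243),(293,243),(272,250),(285,245),(180,165)):print(2,uv,P(wpt(f,*uv)))
t=pickle.load(open("t2.pkl","rb"));W=cloud(t);np.set_printoptions(linewidth=200,suppress=True)
u=np.round(W[184:212:2,224:240:2,2]);print(u)
E
```

```text
1 (282, 175) [-43.2 167.9 112. ]
1 (282, 200) [-37.6 167.6 145.2]
1 (282, 230) [-14.2 167.7 150.8]
1 (290, 200) [-20.9 174.9 114.7]
1 (270, 200) [-19.9 157.7 113. ]
1 (200, 160) [-53.7  97.2 102.9]
1 (60, 170) [-52.9 -47.7 111.3]
1 (255, 270) [-98.2 158.2 293.9]
1 (225, 245) [-57.9 137.7 229.1]
1 (422, 94) [-112.5  296.8   76.7]
2 (471, 200) [-43.7 166.3 109.1]
2 (478, 225) [-37.4 161.  132.4]
2 (25, 200) [ -48.  -168.   116.9]
2 (330, 150) [-72.9  59.5  98.1]
2 (320, 185) [-51.3  53.6 104.5]
2 (60, 200) [ -45.5 -133.6  113.1]
2 (265, 243) [-44.5  20.1 157.6]
2 (293, 243) [-44.8  34.3 158. ]
2 (272, 250) [-44.9  23.8 164. ]
2 (285, 245) [-43.   30.3 157.3]
2 (180, 165) [-66.9 -34.7 107.5]
[[118. 122. 117. 122. 124. 124. 124. 116.]
 [119. 124. 122. 125. 125. 120. 119. 123.]
 [120. 113. 141. 141. 118. 117. 118. 126.]
 [119. 119. 150. 152. 125. 119. 119. 114.]
 [117. 115. 154. 155. 121. 119. 114. 114.]
 [114. 120. 154. 149. 116. 109. 117. 117.]
 [114. 110. 144. 148. 120. 114. 118. 117.]
 [113. 150. 146. 149. 118. 116. 110. 113.]
 [107.  nan 145. 142. 114. 112. 115. 112.]
 [105. 144. 149. 139. 107. 107. 111. 113.]
 [107. 143. 142. 137. 106. 109. 111. 111.]
 [100. 110. 108. 107. 114. 101. 106. 108.]
 [101. 103. 103. 105. 108. 103. 109. 100.]
 [104. 101. 102. 105. 105. 107.  95.  97.]]
```

The fin is where I measured it: y≈167, top z≈147. But the visible fingertips seem to end about 18 mm behind the nominal TCP. I'll settle that by touching the top of the fin with the closed fingers.

Run:
```python
from h import *
from rig import *
import pickle
f=grab_frame("scene");W=cloud(f);p=read_state()["eef_pos"]
D=W-p;m=(abs(D[...,0])<40)&(abs(D[...,1])<30)&(D[...,2]>-8)&(D[...,2]<60)
v,u=np.nonzero(m);i=np.argsort(W[v,u,2])[:12];print("lowest finger pts rel TCP\n",np.c_[u,v][i].T,D[v,u][i].round(0).T)
G=np.array([-25,167.,130.1])
line_to(c2w(w2c(p)+n*35),QD,velocity=150)
line_to(c2w(G+n*35),QD,velocity=150)
r=line_to(c2w(G+n*-6),QD,velocity=25,threshold=4)
s=read_state();q=w2c(s["eef_pos"]);print(r,s["t"],q.round(1),"along n from G",(q-G)@n,s["ft_force"])
```

```text
lowest finger pts rel TCP
 [[266 268 272 276 273 269 275 271 268 275 270 269]
 [208 202 203 202 203 203 203 202 204 202 202 202]] [[ 40.  37.  23.   9.  19.  33.  12.  27.  36.  12.  30.  33.]
 [ 24. -27. -19. -30. -18. -16. -18. -24.  -5. -24. -21. -18.]
 [ -8.  -8.  -7.  -7.  -7.  -7.  -6.  -6.  -6.  -5.  -5.  -4.]]
True 10.6167 [-23.6 167.  124.7] along n from G -5.581822423650898 [-1.11268711 -0.43856661  4.52661934]
```

Contact confirms it: the real fingertips lie about 23 mm behind the reported TCP. I'll allow for that and grip the fin again.

```bash
echo 'TIP=23.5 # real fingertip lies this far behind reported TCP' >> h.py
python3 - <<'E'
from h import *
from rig import *
G=w2c(read_state()["eef_pos"])
line_to(c2w(G+n*12),QD,velocity=100)
command_gripper(44)
print("touch",line_to(c2w(G-n*17),QD,velocity=60,threshold=10))
command_gripper(0,40);s=read_state();g=w2c(s["eef_pos"]);print(s["finger_gap"],s["grip_force"],s["ft_force"],g.round(1))
if s["finger_gap"]>5:
    r=line_to(c2w(g-[0,145,0]),QD,velocity=70,threshold=18)
    s=read_state();print(r,s["t"],s["finger_gap"],s["ft_force"],w2c(s["eef_pos"]).round(1))
E
```

```text
touch False
11.619909959892658 39.9996954202652 [-0.99276202  1.18801018  0.4085104 ] [-19.2 167.1 108.4]
True 14.85 11.703665266003869 [-0.21828831  1.24123163  1.68712377] [-19.4  38.  108.4]
```

Run:
```python
from h import *
from rig import *
import pickle
command_gripper(44)
g=w2c(read_state()["eef_pos"])
line_to(c2w(g+n*90+[0,30,20]),QD,velocity=200)
s=read_state();f=grab_frame("wrist");f["s"]=s;pickle.dump(f,open("w3.pkl","wb"))
t=grab_frame("top");pickle.dump(t,open("t3.pkl","wb"));print(s["t"],w2c(s["eef_pos"]))
o=np.zeros((420,800,3),np.uint8);o[:,:560]=f["image"];o[:240,560:]=cv2.resize(t["image"][145:250,210:315],(240,240));cv2.imwrite("pics/w3.png",o[:,:,::-1])
```

```text
16.4083 [-43.88460046  68.5102687  213.99302538]
```

View pics/w3.png

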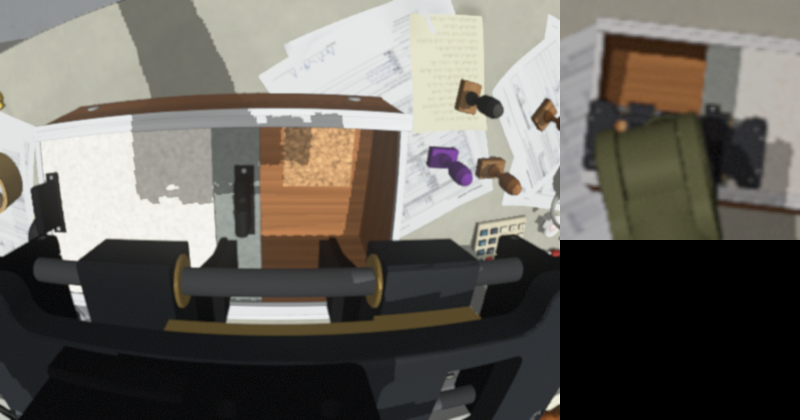

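The bay is open and the cork mat is visible at (282–355, 127–187). The black knob is at (489,106). Casting these rays.

Run:
```python
from h import *
from rig import *
import pickle
f=pickle.load(open("w3.pkl","rb"));Z=np.array([0,0,1.])
hsv=cv2.cvtColor(f["image"],cv2.COLOR_RGB2HSV)
for uv in((283,187),(353,187),(358,150),(282,165),(356,165)):print("mat",uv,w2c(wplane(f,*uv,Z,10)).round(1))
a,s=blob(f,(470,88,508,122),80);print(a,s,wplane(f,*a,Z,63).round(1),"toppx",wplane(f,493,108,Z,76).round(1))
# body, tool coords
Q=R.from_quat(f["s"]["orientation"]).as_matrix()
for uv in((135,250),(135,285),(225,245),(335,245),(40,245),(520,245),(280,280),(20,300),(425,260),(280,340),(280,325)):
    print("body",uv,(Q.T@(wpt(f,*uv)-f["s"]["eef_pos"])).round(0))
qv=tool([0,0,-1],[1,0,0])
for x in(-25,0):
  for z in(50,60,90,250):print(x,z,ik(c2w([x,117,z-TIP]),qv) is not None)
print(ik([457,238,180],qv), ik([457,238,50-TIP],qv))
```

```text
mat (283, 187) [20.3 74.6 10. ]
mat (353, 187) [ 19.6 163.9  10. ]
mat (358, 150) [-30.6 165.1  10. ]
mat (282, 165) [-9.6 73.2 10. ]
mat (356, 165) [-10.8 164.6  10. ]
[484.96280088 104.47483589] [  0   4  31  26 457] [454.9 232.8  63. ] toppx [455.5 235.2  76. ]
body (135, 250) [  38.  -40. -107.]
body (135, 285) [  33.  -37. -117.]
body (225, 245) [ 11. -27. -34.]
body (335, 245) [ 12.  28. -35.]
body (40, 245) [  37.  -79. -105.]
body (520, 245) [  38.   79. -106.]
body (280, 280) [  32.    0. -110.]
body (20, 300) [  32.  -67. -130.]
body (425, 260) [  39.   38. -114.]
body (280, 340) [  26.    0. -128.]
body (280, 325) [  25.    0. -120.]
-25 50 True
-25 60 True
-25 90 True
-25 250 True
0 50 True
0 60 True
0 90 True
0 250 True
[-5.13088166e-01  4.87253396e-02 -1.92036133e-02  1.80928125e+00
  9.75219583e-04  1.28359516e+00 -6.41453788e-01] [-5.37548395e-01  1.96829975e-01  6.39177120e-03  1.97556501e+00
 -1.51616227e-03  9.69202122e-01 -6.39330498e-01]
```

Run:
```python
from h import *
from rig import *
import pickle
qv=tool([0,0,-1],[1,0,0]);P=np.array([455.5,235.,0])
command_gripper(56)
reach(P+[0,0,190-TIP],qv)
line_to(P+[0,0,95-TIP],qv,velocity=200)
print("touch",line_to(P+[0,0,50-TIP],qv,velocity=80,threshold=5))
command_gripper(0,20);s=read_state();print(s["t"],s["finger_gap"],s["grip_force"],s["ft_force"],s["eef_pos"])
if s["finger_gap"]>15:
    line_to(P+[0,0,202],qv,velocity=150)
    s=read_state();print(s["t"],s["finger_gap"],s["ft_force"],s["eef_pos"])
f=grab_frame("scene");cv2.imwrite("pics/s4.png",cv2.resize(f["image"][150:320,210:340],None,fx=3.5,fy=3.5)[:,:,::-1])
```

```text
touch False
20.725 22.43361288096995 19.998855992175777 [-0.27998994  0.66152867  0.13436377] [455.5519079  235.00130586  26.51780791]
22.0417 22.583630301881083 [ 0.88428514  0.5632597  -0.59602261] [454.88668342 234.65644724 200.93240248]
```

View pics/s4.png

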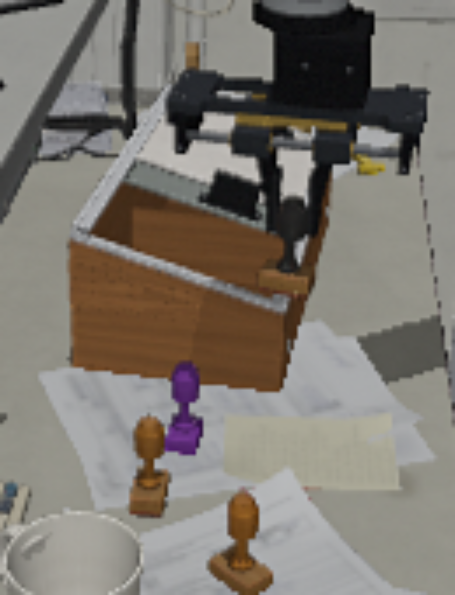

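The picture shows the stamp held upright by its knob at (290,235), with the other stamps untouched. Now to place it on the mat.

Run:
```python
from h import *
from rig import *
import pickle
qv=tool([0,0,-1],[1,0,0]);M=c2w([-19,118,0])
line_to(M+[0,0,202],qv,velocity=180)
line_to(M+[0,0,60],qv,velocity=150)
r=line_to(M+[0,0,32],qv,velocity=25,threshold=2.5)
s=read_state();print(r,s["t"],s["finger_gap"],s["ft_force"],s["eef_pos"])
if s["eef_pos"][2]<42:
    line_to(s["eef_pos"]+[0,0,0.6],qv,velocity=25)
    command_gripper(45);dwell(0.2)
    line_to(M+[0,0,130],qv,velocity=100)
    line_to(c2w([-60,118,240]),qv,velocity=200)
s=read_state();f=grab_frame("wrist");f["s"]=s;pickle.dump(f,open("w5.pkl","wb"))
t=grab_frame("top");g=grab_frame("scene");print(s["t"],s["finger_gap"])
o=np.zeros((420,800,3),np.uint8);o[:,:560]=f["image"];o[:210,560:]=cv2.resize(t["image"][145:250,210:330],(240,210));o[210:,560:]=cv2.resize(g["image"][165:265,220:334],(240,210));cv2.imwrite("pics/w5.png",o[:,:,::-1])
```

```text
True 25.3417 22.7573923611207 [0.37367615 0.66521155 3.9868348 ] [527.95635049  46.3108144   36.28861326]
28.3167 44.73587777605249
```

View pics/w5.png

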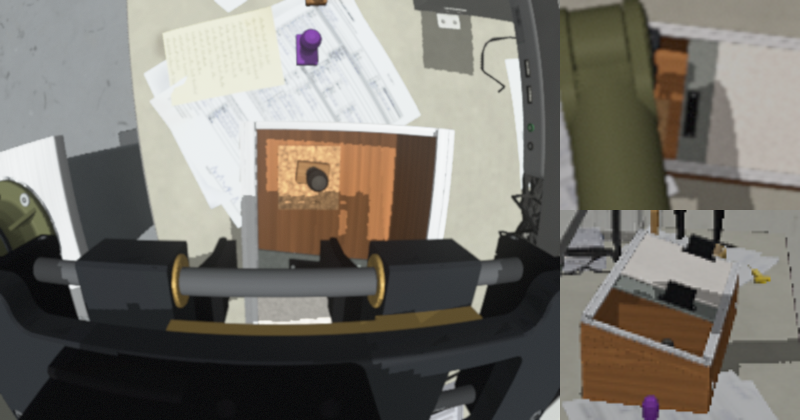

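The stamp stands upright in the middle of the mat, knob at wrist (317,181). Now I'll close the grey door.

Run:
```python
from h import *
from rig import *
import pickle
G=np.array([-19.3,38,108.4])
reach(c2w(G+n*90),QD)
line_to(c2w(G+n*40),QD,velocity=150)
print("touch",line_to(c2w(G),QD,velocity=70,threshold=10))
command_gripper(0,40);s=read_state();print(s["t"],s["finger_gap"],w2c(s["eef_pos"]).round(1))
if s["finger_gap"]>5:
    r=line_to(c2w(G+[0,140,0]),QD,velocity=70,threshold=18)
    s=read_state();print(r,s["t"],s["finger_gap"],s["ft_force"],w2c(s["eef_pos"]).round(1))
    command_gripper(44);line_to(c2w(w2c(s["eef_pos"])+n*100),QD,velocity=200)
    line_to(c2w(np.array([-60,60,240])),QD,velocity=200)
s=read_state();f=grab_frame("wrist");f["s"]=s;pickle.dump(f,open("w6.pkl","wb"))
t=grab_frame("top");g=grab_frame("scene");print(s["t"])
o=np.zeros((420,800,3),np.uint8);o[:,:560]=f["image"];o[:210,560:]=cv2.resize(t["image"][145:250,210:330],(240,210));o[210:,560:]=cv2.resize(g["image"][165:265,220:334],(240,210));cv2.imwrite("pics/w6.png",o[:,:,::-1])
```

```text
touch False
31.7833 11.778647573513142 [-19.3  38.  108.5]
True 33.525 11.48455977021996 [-2.20107725 -0.46229135  4.03927742] [-19.1 167.5 108.4]
35.7333
```

View pics/w6.png

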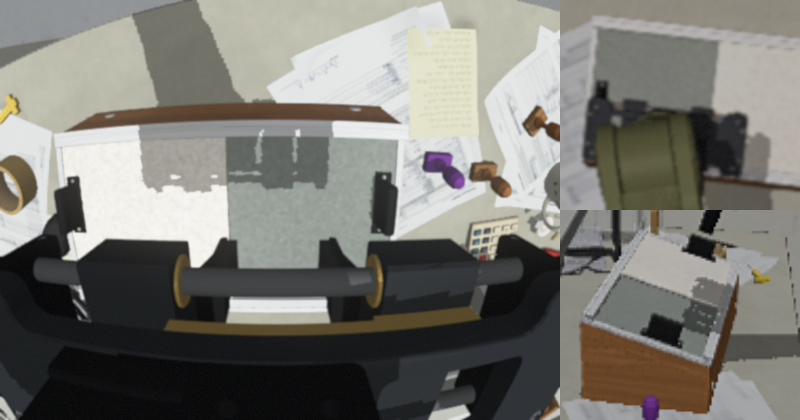

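The picture shows the grey door shut, with its pull at (385,203), the white door unmoved and no other object shifted. Both end stops were felt. Handing in.

```bash
python3 -c "
from rig import *
print(finish_job())"
```

```text
the job is handed in; nothing more can be done
None
```

The black stamp stands upright on the cork mat, the grey door is slid shut against its stop, the white door and other objects were left where they were, and the job was handed in at about 36 s of the 59 s allowed.

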